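# Pull a wrong part out of a deep spacer magazine with sprung tongs

## Task

One pocket of the spacer magazine holds a reject, a solid oblong block, taller than the round spacers in the other pockets: take the sprung tongs from their stand, squeeze them shut on the reject down in its pocket, lift it out, lower it into the reject bin and only then let it go. Then put the tongs back upright in their stand, all the way down. Touch the parts in the pockets with the tongs only, never with the gripper, leave the round spacers in their pockets and the other things on the bench where they are.

Things in the scene. Friction and masses are not known exactly. Their poses are not given: they have to be found in the camera images.
- tongs_grip (a point): Sprung tongs, 134 mm long, 110 g, standing tips down in their stand. Point midway between the two black grip plates, 110 mm above the tips, 24 mm below the tongs' top; z up along the tongs, x the line along which the jaws close. The upright flat plates face +x and -x, are 18 mm wide and reach 25 mm below to 20 mm above this point; 44 mm over their outer faces when open, 28 mm fully squeezed.
- tongs_tip (a point): Point between the two jaws of the tongs, 8 mm above the very end of the tips, 102 mm below point tongs_grip; same axes. Each jaw is a straight steel strip, 3 mm thick (x), 8 mm wide (y), 80 mm long. The gap between them is 22 mm open (28 mm over the outside), 6 mm fully squeezed.
- jaw_a (a joint): How far one jaw of the tongs is squeezed in, 0 (open) to 0.008 m; the other mirrors it. Plate and jaw are one piece that slides along x: plates squeezed 10 mm closer narrow the jaw gap by 10 mm. A spring pushes each side open: 3.6 N to start it, 6 N fully squeezed. Squeezed to 41 mm over the plates, the tongs are carried firmly with the jaws still nearly open.
- tongs: The tongs as a whole; origin midway between the very ends of the tips, axes as at point tongs_grip. 80 mm above the tips a 4 mm thick step juts out from each jaw to the outer face of its grip plate (18 mm wide); by these steps the tongs hang on the stand's rim.
- stand: Fixed stand: grey block 60 mm (x) by 36 mm (y), top 90 mm above the table, base plate 80 by 70 mm; origin mid underside. In its top a slot 34 mm (x) by 14 mm (y), 85 mm deep. The tongs hang in it, closing line along the stand's x, tips 10 mm and point tongs_grip 120 mm above the table, steps on the rim. Stand and bin may change sides.
- fixture: Fixed magazine: white block 64 mm (x) by 152 mm (y), top 75 mm above the table, base plate 90 by 210 mm; origin mid underside. Four pockets in a row at x = 0, y = -54, -18, 18, 54 mm, each 38 mm long (x), 22 mm wide (y), 60 mm deep, floor 15 mm above the table, with a 7 mm sight slit in both end walls. Two 12 mm posts rise to 110 mm at y = -90 and 90 mm.
- reject_center (a point): The reject: a plain solid steel block, 12 mm (its x) by 18 mm (its y) by 30 mm high, about 50 g, standing loose on the floor of one of the four pockets, its x roughly along the fixture's x. This point is its centre, 15 mm above its underside.
- spacer0_center (a point): A good spacer: round steel sleeve, 12 mm in diameter and 14 mm high, standing loose in one of the pockets. This point is its centre. It stays there.
- spacer1_center (a point): A good spacer: round steel sleeve, 12 mm in diameter and 14 mm high, standing loose in one of the pockets. This point is its centre. It stays there.
- spacer2_center (a point): A good spacer: round steel sleeve, 12 mm in diameter and 14 mm high, standing loose in one of the pockets. This point is its centre. It stays there.
- bin: Fixed reject bin: an open grey plastic box, 120 mm (x) by 95 mm (y) by 50 mm high, walls and floor 4 mm, on the table to one side of the magazine, opposite to the stand. Origin: middle of its underside.
- cleaner: Bystander, loose: white cleaner bottle, 42 mm in diameter, 145 mm tall; origin at the middle of its underside.
- relay: Bystander, loose: black relay block, 30 by 24 by 26 mm; origin at the middle of its underside.
- dial: Bystander, loose: black turning knob, 44 mm in diameter, 24 mm high; origin at the middle of its underside.
- bezel: Bystander, loose: aluminium ring, 84 mm in diameter, 12 mm high; origin at the middle of its underside.
- driver: Bystander, loose: screwdriver, 160 mm long, lying; origin under its middle.
- jar: Bystander, loose: white jar, 56 mm in diameter, 80 mm high; origin at the middle of its underside.
Mind the look-alikes: they are no part of the job. What is meant by the tongs is not yellow, and is the larger of those in its own colour.

How it is judged (in metres and radians):
On the way, in this order (a step that is already met when the one before it is completed fails the run):
1. the reject is lifted clear of the magazine, gripped between the jaws of the tongs (z of reject_center in the frame of fixture above 0.092 m and contact force between tongs and reject above 1 N and distance between reject_center and tongs_tip below 0.025 m and value of joint jaw_a above 0.002 m and contact force between reject and fixture below 0.05 N), for 0.2 s.
2. the reject, still gripped by the tongs, is down inside the bin (its centre at or below the rim) (x of reject_center in the frame of bin between -0.053 and 0.053 m and y of reject_center in the frame of bin between -0.041 and 0.041 m and z of reject_center in the frame of bin below 0.05 m and contact force between tongs and reject above 0.5 N), for 0.1 s.
At the end, for the whole second after the job is handed in: The reject lies at rest on the floor of the bin, released; the tongs hang at rest in the stand's slot, upright within 0.1 rad, within 9 mm of its middle and no more than 4 mm above fully down; the three round spacers are still down in their pockets (x of reject_center in the frame of bin between -0.053 and 0.053 m and y of reject_center in the frame of bin between -0.041 and 0.041 m and z of reject_center in the frame of bin below 0.035 m and linear speed of each of reject, tongs below 0.02 m/s and contact force between tongs and reject below 0.05 N and horizontal distance between tongs and stand below 0.009 m and z of tongs in the frame of stand below 0.014 m and angle between tongs_grip's own z axis and vertical below 0.1 rad and z of each of spacer0_center, spacer1_center, spacer2_center in the frame of fixture below 0.03 m); the robot touches nothing.
It fails at once if the gripper touches a part of the magazine (reject or spacer) (contact force between any of the arm, the fingers and spacer0 above 0.3 N or contact force between any of the arm, the fingers and spacer1 above 0.3 N or contact force between any of the arm, the fingers and spacer2 above 0.3 N or contact force between any of the arm, the fingers and reject above 0.3 N).
It fails at once if a round spacer is lifted out of its pocket (z of any of spacer0_center, spacer1_center, spacer2_center in the frame of fixture above 0.06 m).
It fails at once if a bystander is moved more than 25 mm (distance of any of cleaner, relay, dial, bezel, driver, jar from where it was at the start of the episode above 0.025 m).
It also fails if it takes over 64 s, if anything falls off the work surface, if the arm or the gripper's body presses on something with over 40 N, if the wrist force passes 120 N, or if a joint passes its speed limit or range.

## Robot

A 6-joint arm with a two-finger parallel gripper is mounted at the origin on the work surface. World frame = base frame: x ahead of the robot, y to its left, z up, the work surface at z = 0. Lengths are in mm, angles in rad, forces in N, time in s.
With the tool pointing down it reaches from about 225 to 725 mm from the base axis. Payload 3.1 kg.
Tool frame: the origin (TCP) lies between the finger pads; the fingertips stand 14 mm ahead of it and the grasp point (between the pads) lies 5 mm behind it (manip.tip_extent is the distance from the TCP to the fingertips, in mm); x points along the fingers, y is the direction in which the jaws open and shut, and the axes are right-handed (so a half turn about x gives the same grasp; the last joint's range is limited). The gripper opens to 85 mm and grips with 20 to 120 N. Pads are 22 mm wide; open, the fingers measure 114 mm over their backs; the gripper's body (76 mm by 85 mm) begins 54 mm behind the grasp point. The pads swing forward as they close: fully open they stand 13 mm farther back than shut.
Start: joints at [1.18, 0.048, 0.099, 1.622, 0, 1.443], TCP at [136.395, 506.965, 245.312] pointing down, gripper open.
Joint ranges: [-2.91, 2.91], [-0.99, 1.94], [-1.21, 1.42], [-2.12, 2.29], [-1.49, 1.47], [-3.14, 3.14]. Speed limits (rad/s): [2.79, 2.79, 3.14, 3.14, 3.14, 3.14].

## Interface

Orientations are given as [roll, pitch, yaw] about the fixed x, y, z axes, in that order (R = Rz(yaw) Ry(pitch) Rx(roll)).
In Python, from bench import manip, imaging gives the robot as it stands.
- The arm moves only by the shell command python3 -m jog 'ROWS' [FORCE]. ROWS is JSON, a list of rows, each an object of numbers: "ax", "ay", "az": the turn, a rotation vector about the tool's x, y, z in degrees; "dx", "dy", "dz": the shift along the tool's x, y, z in cm; "gripper": the closure in counts, from 0 (fully open) to 255 (shut). In form: [{"ax": .., "ay": .., "az": .., "dx": .., "dy": .., "dz": .., "gripper": ..}, ...]. A call has 1 to 10 rows; each row shifts and turns the commanded pose from where the row before left it, along the tool's axes as they then stand; what a row does not reach is not made up. A row lasts 1/10 s, in which the tool goes at most 50 mm and 8.59 degrees, less where a joint would pass 70% of its speed; a pose out of reach is approached as far as the arm can. A call is refused whole if a number of a shift passes 5 or a number of a turn 8.59, either way. A call with a gripper value outside its range is refused whole. The fingers move at their own pace and stop on an object; FORCE is the grip in N (left out, the last holds). Time passes only in rows, so rows that do not move let the fingers close. It gives the time, the measured TCP pose, the force and the opening at its end, in the units of the state.
- manip.observe(): the state, without advancing time (a new reading comes with each control period).
- imaging.get_image(name): name is "scene" or "top"; returns a dict with "color" (400x640x3 uint8, blue, green, red), "fx", "fy", "cx", "cy" (pixels), "R" (3x3) and "t" (3): a world point X has camera coordinates R X + t. Camera axes: x right, y down, z forward; pixel columns grow to the right and rows downward; lengths in mm; the calibration is good to about 2 mm. A picture is of the moment at which its call begins. There is no depth.
- manip.job_done(): hands the job in, once; it reports no verdict.
The state is a dict: "t": time; "qpos": joint angles; "joint_vel": joint speeds; "tau": joint torques, N m; "tool_pos": TCP position; "ee_rot": TCP orientation; "wrist_force": force on the tool from outside, world axes, zero at the start; "ft_torque": the same for the moment, N m; "opening": opening from 0.0 (shut) to 1.0 (fully open).
Only numpy, scipy, OpenCV 4.12 (cv2) and the standard library are available. Lean on these libraries where they do the work, as an engineer would, in place of code of your own. Each camera call takes 0.05 s, during which the arm holds its last target. There are 200 camera calls.

## Working session

There is one attempt and no reset: what is moved stays moved. The work goes in short steps, Python scripts to look and compute and a shell command to move; the robot and the scene stay as the last step left them, time stands still between calls to the robot, and variables do not carry over. Pictures are saved under pics/ and viewed, about 8 in all and at most 12, crops included, and the job is handed in when it is done.

```bash
ls; mkdir -p pics; python3 - <<'E'
from bench import manip, imaging
import cv2,pickle
print(manip.observe())
for n in("scene","top"):
    d=imaging.get_image(n); pickle.dump(d,open(n+".pkl","wb")); cv2.imwrite(f"pics/{n}0.png",d["color"])
    print(n,d["fx"],d["fy"],d["cx"],d["cy"],d["R"],d["t"])
E
```

```text
pics
{'t': 0.0, 'qpos': array([ 1.18022841e+00,  4.87438342e-02,  9.75702116e-02,  1.62201504e+00,
       -9.38737292e-06,  1.44302130e+00]), 'joint_vel': array([-0.00094256,  0.00070789, -0.00025725,  0.00047397, -0.00062369,
        0.00061621]), 'tau': array([-1.01369842e-03, -3.38781703e+01,  3.20013928e+01,  2.02388386e-02,
       -1.90529404e-04,  1.40366311e-06]), 'tool_pos': array([136.15815206, 506.42175342, 244.10689054]), 'ee_rot': array([-1.69464745,  1.56840397, -1.95744032]), 'wrist_force': array([-0.5101449 ,  0.30478823,  0.3789589 ]), 'ft_torque': array([-0.019458  ,  0.03048286, -0.01960708]), 'opening': 0.9973816505459587}
scene 481.0086053223031 481.0086053223031 310.47380207593295 200.94617926692172 [[ 0.51277744  0.85851562 -0.00319696]
 [ 0.67618916 -0.40616566 -0.61465249]
 [-0.52898726  0.31301818 -0.78879154]] [-268.40312554 -354.78533671 1648.21743695]
top 505.96581400898754 505.96581400898754 313.9705259366827 193.78978470071064 [[-0.02513989 -0.99932468  0.02679883]
 [-0.99244833  0.02172947 -0.12072338]
 [ 0.12005953 -0.02963143 -0.99232439]] [ -57.2374178   559.04460624 1167.96990563]
```

View pics/scene0.png

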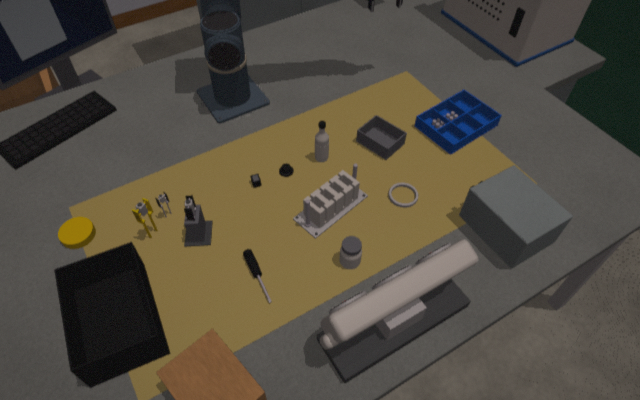

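View pics/top0.png

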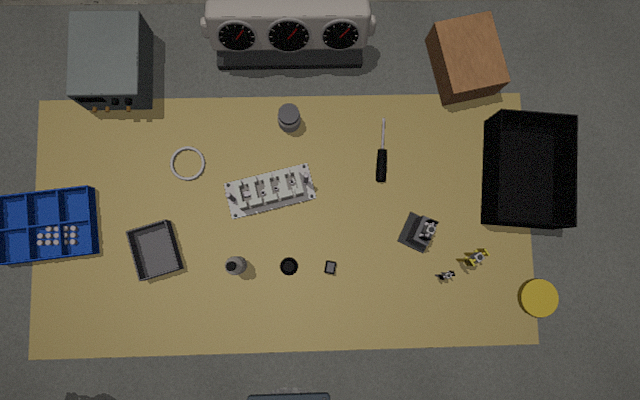

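The scene view shows the stand with the dark tongs (192,220), the magazine (330,200), the bin (382,137) and decoy tongs at (145,215) and (163,203). In the top view the stand is at (420,232), the magazine at (270,190) and the bin at (155,250). Next, enlarged crops.

```bash
python3 - <<'E'
import pickle,cv2,numpy as np
s=pickle.load(open("scene.pkl","rb"))["color"];t=pickle.load(open("top.pkl","rb"))["color"]
def c(i,x,y,w,h,k): return cv2.resize(cv2.convertScaleAbs(i[y:y+h,x:x+w],alpha=1.5),(w*k,h*k),interpolation=cv2.INTER_CUBIC)
a=np.hstack([c(t,218,158,100,66,4),c(t,392,204,100,66,4)])
b=np.hstack([c(s,286,150,100,84,4),c(s,130,180,100,84,4)])
cv2.imwrite("pics/m1.png",np.vstack([a,b]))
E
```

```text
(no output)
```

View pics/m1.png

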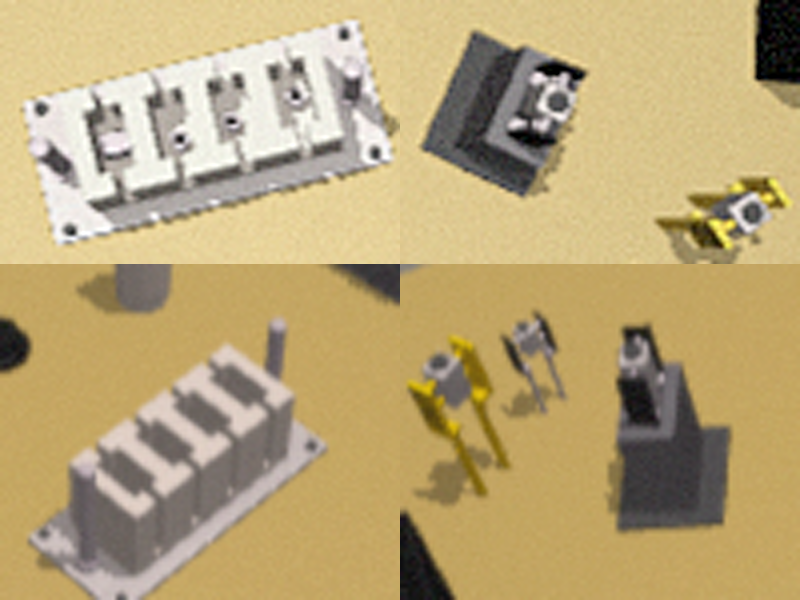

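```bash
cat > h.py <<'E'
import numpy as np,pickle,cv2
from scipy.spatial.transform import Rotation as Ro
def ray(d,u,v):
    R=np.array(d["R"]);t=np.array(d["t"])
    return -R.T@t, R.T@np.array([(u-d["cx"])/d["fx"],(v-d["cy"])/d["fy"],1])
def cast(d,u,v,z):
    C,r=ray(d,u,v); return (C+r*(z-C[2])/r[2])[:2]
def proj(d,X):
    p=np.array(d["R"])@np.array(X,float)+d["t"]; return np.array([d["fx"]*p[0]/p[2]+d["cx"],d["fy"]*p[1]/p[2]+d["cy"]])
def tri(d1,p1,d2,p2):
    A=[];b=[]
    for d,p in((d1,p1),(d2,p2)):
        C,r=ray(d,*p);r/=np.linalg.norm(r);M=np.eye(3)-np.outer(r,r);A.append(M);b.append(M@C)
    X,res,*_=np.linalg.lstsq(np.vstack(A),np.hstack(b),rcond=None);return X,np.sqrt(res)
def plan(o,p,yaw):   # move (cm, tool axes) TCP->p and turn ax (deg) making tool y line up with yaw(deg)
    R=Ro.from_euler("xyz",o["ee_rot"]).as_matrix()
    d=R.T@(np.array(p)-o["tool_pos"])/10
    y=R[:,1];a=np.degrees(np.arctan2(y[1],y[0]))
    ax=-((yaw-a+90)%180-90)  # tool x is down
    return d.round(2),round(ax,2),"tilt x",R[:,0].round(3)
E
python3 - <<'E'
from h import *
from bench import manip
T=pickle.load(open("top.pkl","rb"));S=pickle.load(open("scene.pkl","rb"))
print("cams",ray(T,0,0)[0],ray(S,0,0)[0])
L=lambda x,y:(x/4+218,y/4+158)
Rr=lambda x,y:((x-400)/4+392,y/4+204)
P=[cast(T,*L(*p),6) for p in[(22,102),(357,22),(395,158),(58,243)]]
c=np.mean(P,0);print("fixture plate",np.round(P,1),"c",c)
for i in range(4):
    e=P[(i+1)%4]-P[i];print(np.linalg.norm(e).round(1),np.degrees(np.arctan2(e[1],e[0])).round(1))
print("posts",[cast(T,*L(*p),110) for p in[(42,148),(353,72)]])
print("posts tri",[tri(T,L(*a),S,(b[0]/4+286,(b[1]-264)/4+150)) for a,b in[((42,148),(278,326)),((353,72),(86,464))]])
print("reject top",cast(T,*L(116,143),45),"sp",[cast(T,*L(*p),29) for p in[(181,140),(232,122),(296,95)]])
P=[cast(T,*Rr(*p),90) for p in[(523,48),(585,70),(550,160),(485,141)]]
print("stand top",np.round(P,1),np.mean(P,0))
for i in range(4):
    e=P[(i+1)%4]-P[i];print(np.linalg.norm(e).round(1),np.degrees(np.arctan2(e[1],e[0])).round(1))
print("stand base",[cast(T,*Rr(*p),6).round(1) for p in[(475,32),(422,148),(527,195)]])
print("tongs top",cast(T,*Rr(558,103),144),tri(T,Rr(558,103),S,((633-400)/4+130,(348-264)/4+180)))
# bin rim by corners in top
print("bin",[cast(T,*p,50).round(1) for p in[(127,236),(171,220),(185,264),(141,279)]])
o=manip.observe();print(o["tool_pos"],Ro.from_euler("xyz",o["ee_rot"]).as_matrix().round(3))
E
```

```text
cams [ 413.15802751  -34.73789063 1228.02867128] [1249.41908879 -429.59536622 1081.17221306]
fixture plate [[591.  147.8]
 [636.1 -56.6]
 [551.8 -77.8]
 [504.8 126.6]] c [570.90982933  35.00782473]
209.4 -77.5
87.0 -165.9
209.7 103.0
88.8 13.9
posts [array([549.87300961, 121.37388945]), array([588.85247885, -51.86960841])]
posts tri [(array([551.606026  , 124.15543727, 104.38032351]), array([3.13730005])), (array([589.8800542 , -50.27100204, 108.59388793]), array([2.55553354]))]
reject top [559.82772792  87.19180754] sp [array([562.76667427,  50.24794592]), array([572.92258067,  19.75936524]), array([588.38238101, -18.70615594])]
stand top [[ 494.7 -314.2]
 [ 481.4 -348.9]
 [ 431.2 -326.2]
 [ 442.8 -289.9]] [ 462.52984885 -319.78303094]
37.2 -111.0
55.1 155.7
38.1 72.3
57.3 -25.0
stand base [array([ 511.2, -305.9]), array([ 441.7, -270.3]), array([ 411.9, -332.6])]
tongs top [ 460.76619335 -318.33006802] (array([ 461.52674354, -317.76898764,  140.37001193]), array([2.2434553]))
bin [array([467.3, 362.6]), array([501.9, 262.5]), array([400.1, 229.8]), array([368.8, 329.2])]
[136.19161047 506.48667761 244.22482643] [[-0.001  0.26   0.966]
 [-0.002  0.966 -0.26 ]
 [-1.    -0.002 -0.   ]]
```

The reject is in the pocket nearest the bin, at about (559,87). The stand is at (461.5,-319) with yaw about -26°, and the magazine's yaw is 13°. I'll swing over to the stand.

```bash
python3 -m jog '[{"dz":4.8,"ax":5},{"dz":4.8,"ax":5},{"dz":4.8,"ax":5},{"dz":4.8,"ax":5},{"dz":4.8,"ax":5},{"dz":4.8,"ax":5},{"dz":4.8,"ax":5},{"dz":4.8,"ax":5},{"dz":4.8,"ax":5},{"dz":4.8,"ax":5}]'; python3 -m jog '[{"dz":4.8,"ax":5},{"dz":4.8,"ax":5},{"dz":4.8,"ax":5},{"dz":4.8,"ax":5},{"dz":4.8,"ax":5},{"dz":4.8,"ax":5},{"dz":4.8,"ax":5},{"dz":4.8,"ax":5},{"dz":4.8,"ax":5},{"gripper":0}]'; python3 - <<'E'
from h import *
from bench import manip
print(plan(manip.observe(),[461.5,-318.7,245],-26),manip.observe()["qpos"])
E
```

```text
(array([ 6.000e-02, -7.124e+01,  5.285e+01]), np.float64(-79.06), 'tilt x', array([-0.001, -0.002, -1.   ])) [ 1.18022557e+00  4.86768557e-02  9.77360471e-02  1.62198425e+00
 -2.51256850e-05  1.44300572e+00]schema error: expected keys ax, ay, az, dx, dy, dz, gripper
schema error: expected keys ax, ay, az, dx, dy, dz, gripper
```

```bash
python3 -m jog '[{"ax":5,"ay":0,"az":0,"dx":0,"dy":0,"dz":4.8,"gripper":0},{"ax":5,"ay":0,"az":0,"dx":0,"dy":0,"dz":4.8,"gripper":0},{"ax":5,"ay":0,"az":0,"dx":0,"dy":0,"dz":4.8,"gripper":0},{"ax":5,"ay":0,"az":0,"dx":0,"dy":0,"dz":4.8,"gripper":0},{"ax":5,"ay":0,"az":0,"dx":0,"dy":0,"dz":4.8,"gripper":0},{"ax":5,"ay":0,"az":0,"dx":0,"dy":0,"dz":4.8,"gripper":0},{"ax":5,"ay":0,"az":0,"dx":0,"dy":0,"dz":4.8,"gripper":0},{"ax":5,"ay":0,"az":0,"dx":0,"dy":0,"dz":4.8,"gripper":0},{"ax":5,"ay":0,"az":0,"dx":0,"dy":0,"dz":4.8,"gripper":0},{"ax":5,"ay":0,"az":0,"dx":0,"dy":0,"dz":4.8,"gripper":0}]'; python3 -m jog '[{"ax":5,"ay":0,"az":0,"dx":0,"dy":0,"dz":4.8,"gripper":0},{"ax":5,"ay":0,"az":0,"dx":0,"dy":0,"dz":4.8,"gripper":0},{"ax":5,"ay":0,"az":0,"dx":0,"dy":0,"dz":4.8,"gripper":0},{"ax":5,"ay":0,"az":0,"dx":0,"dy":0,"dz":4.8,"gripper":0},{"ax":5,"ay":0,"az":0,"dx":0,"dy":0,"dz":4.8,"gripper":0},{"ax":5,"ay":0,"az":0,"dx":0,"dy":0,"dz":4.8,"gripper":0},{"ax":5,"ay":0,"az":0,"dx":0,"dy":0,"dz":4.8,"gripper":0},{"ax":5,"ay":0,"az":0,"dx":0,"dy":0,"dz":4.8,"gripper":0},{"ax":5,"ay":0,"az":0,"dx":0,"dy":0,"dz":4.8,"gripper":0},{"ax":0,"ay":0,"az":0,"dx":0,"dy":0,"dz":0,"gripper":0}]'; cat > p.py <<'E'
import sys
from h import *
from bench import manip
a=list(map(float,sys.argv[1:])); o=manip.observe()
print(*plan(o,a[:3],a[3]),o["t"],o["tool_pos"].round(1),"q",o["qpos"].round(2),"F",o["wrist_force"].round(1),o["opening"])
E
python3 p.py 461.5 -318.7 245 -26
```

```text
t: 1.1
tool_pos: [506.0, 221.8, 244.4]
ee_rot: [-1.808, 1.57, -2.947]
wrist_force: [-0.2, 0.8, 0.3]
opening: 1.0
t: 2.1
tool_pos: [539.4, -201.7, 244.1]
ee_rot: [-0.567, 1.568, -2.497]
wrist_force: [-0.1, 0.3, 0.3]
opening: 0.999
[-0.05 -3.18 13.69] 5.43 tilt x [-0.002 -0.002 -1.   ] 2.1 [ 539.4 -201.7  244.1] q [-0.47  0.18  0.24  1.63 -0.    1.46] F [-0.1  0.3  0.3] 0.9988623567359745
```

```bash
python3 -m jog '[{"ax":0,"ay":0,"az":0,"dx":0,"dy":-0.8,"dz":3.4,"gripper":0},{"ax":0,"ay":0,"az":0,"dx":0,"dy":-0.8,"dz":3.4,"gripper":0},{"ax":0,"ay":0,"az":0,"dx":0,"dy":-0.8,"dz":3.4,"gripper":0},{"ax":5.4,"ay":0,"az":0,"dx":0,"dy":-0.8,"dz":3.4,"gripper":0},{"ax":0,"ay":0,"az":0,"dx":0,"dy":0,"dz":0,"gripper":0},{"ax":0,"ay":0,"az":0,"dx":0,"dy":0,"dz":0,"gripper":0}]'; python3 p.py 461.5 -318.7 115 -26
python3 - <<'E'
from h import *
from bench import imaging
o=[]
for n in("scene","top"):
    d=imaging.get_image(n); pickle.dump(d,open(n+"1.pkl","wb"))
    u,v=proj(d,[461.5,-318.7,140]).astype(int); print(n,u-40,v-40)
    o.append(cv2.resize(cv2.convertScaleAbs(d["color"][v-40:v+40,u-40:u+40],alpha=1.5),(400,400),interpolation=cv2.INTER_CUBIC))
cv2.imwrite("pics/a1.png",np.hstack(o))
E
```

```text
t: 2.7
tool_pos: [464.4, -312.7, 244.8]
ee_rot: [-2.434, 1.569, 1.834]
wrist_force: [0.1, 0.0, 1.0]
opening: 0.998
[1.298e+01 1.000e-02 6.800e-01] 0.52 tilt x [-0.     0.001 -1.   ] 2.7 [ 464.4 -312.7  244.8] q [-0.71  0.14  0.2   1.63  0.    1.3 ] F [0.1 0.  1. ] 0.9977076155150415
scene 147 161
top 391 189
```

View pics/a1.png

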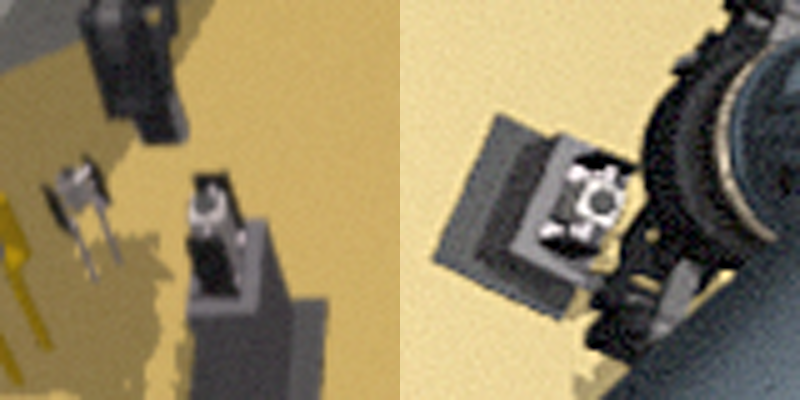

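The tongs stand upright in the slot, seen at (208,200) left and (600,200) right. The gripper is above them, so I'll descend.

```bash
python3 -m jog '[{"ax":0.5,"ay":0,"az":0,"dx":0,"dy":0,"dz":0.7,"gripper":0},{"ax":0,"ay":0,"az":0,"dx":3,"dy":0,"dz":0,"gripper":0},{"ax":0,"ay":0,"az":0,"dx":3,"dy":0,"dz":0,"gripper":0},{"ax":0,"ay":0,"az":0,"dx":3,"dy":0,"dz":0,"gripper":0},{"ax":0,"ay":0,"az":0,"dx":2,"dy":0,"dz":0,"gripper":0},{"ax":0,"ay":0,"az":0,"dx":1.5,"dy":0,"dz":0,"gripper":0},{"ax":0,"ay":0,"az":0,"dx":0.4,"dy":0,"dz":0,"gripper":0},{"ax":0,"ay":0,"az":0,"dx":0,"dy":0,"dz":0,"gripper":80},{"ax":0,"ay":0,"az":0,"dx":0,"dy":0,"dz":0,"gripper":80},{"ax":0,"ay":0,"az":0,"dx":0,"dy":0,"dz":0,"gripper":80}]' 30; python3 p.py 461.5 -318.7 115 -26
```

```text
t: 3.8
tool_pos: [462.6, -319.9, 118.1]
ee_rot: [1.298, 1.568, -0.726]
wrist_force: [-0.2, -0.1, 0.6]
opening: 0.688
[ 0.31 -0.15 -0.06] 0.05 tilt x [ 0.002 -0.002 -1.   ] 3.8 [ 462.6 -319.9  118.1] q [-0.72  0.15 -0.04  1.37 -0.    1.3 ] F [-0.2 -0.1  0.6] 0.6881342896391599
```

```bash
python3 -m jog '[{"ax":0,"ay":0,"az":0,"dx":0.3,"dy":-0.1,"dz":0,"gripper":105},{"ax":0,"ay":0,"az":0,"dx":0,"dy":0,"dz":0,"gripper":115},{"ax":0,"ay":0,"az":0,"dx":0,"dy":0,"dz":0,"gripper":120},{"ax":0,"ay":0,"az":0,"dx":0,"dy":0,"dz":0,"gripper":124},{"ax":0,"ay":0,"az":0,"dx":0,"dy":0,"dz":0,"gripper":124}]'; python3 -m jog '[{"ax":0,"ay":0,"az":0,"dx":0,"dy":0,"dz":0,"gripper":128},{"ax":0,"ay":0,"az":0,"dx":0,"dy":0,"dz":0,"gripper":132},{"ax":0,"ay":0,"az":0,"dx":0,"dy":0,"dz":0,"gripper":132},{"ax":0,"ay":0,"az":0,"dx":0,"dy":0,"dz":0,"gripper":132}]';python3 p.py 461.5 -318.7 115 -26
```

```text
t: 4.3
tool_pos: [461.1, -319.0, 113.7]
ee_rot: [1.407, 1.57, -0.617]
wrist_force: [1.4, -0.3, 1.0]
opening: 0.513
t: 4.7
tool_pos: [460.8, -318.9, 114.1]
ee_rot: [1.084, 1.57, -0.939]
wrist_force: [-0.1, 0.5, 4.8]
opening: 0.481
[-0.09  0.05 -0.05] 0.04 tilt x [ 0.    -0.001 -1.   ] 4.7 [ 460.8 -318.9  114.1] q [-0.72  0.15 -0.05  1.37 -0.    1.3 ] F [-0.1  0.5  4.8] 0.48117860142416224
```

```bash
python3 -m jog '[{"ax":0,"ay":0,"az":0,"dx":-0.5,"dy":0,"dz":0,"gripper":132},{"ax":0,"ay":0,"az":0,"dx":-1,"dy":0,"dz":0,"gripper":132},{"ax":0,"ay":0,"az":0,"dx":-2,"dy":0,"dz":0,"gripper":132},{"ax":0,"ay":0,"az":0,"dx":-2,"dy":0,"dz":0,"gripper":132},{"ax":0,"ay":0,"az":0,"dx":-2,"dy":0,"dz":0,"gripper":132},{"ax":0,"ay":0,"az":0,"dx":-2.5,"dy":0,"dz":0,"gripper":132},{"ax":0,"ay":0,"az":0,"dx":-2.5,"dy":0,"dz":0,"gripper":132},{"ax":0,"ay":0,"az":0,"dx":-2,"dy":0,"dz":0,"gripper":132},{"ax":0,"ay":0,"az":0,"dx":-0.5,"dy":0,"dz":0,"gripper":132},{"ax":0,"ay":0,"az":0,"dx":0,"dy":0,"dz":0,"gripper":132}]';python3 p.py 558.8 87.3 264 13
```

```text
t: 5.7
tool_pos: [461.1, -319.0, 264.1]
ee_rot: [1.289, 1.569, -0.735]
wrist_force: [0.3, 0.4, -1.2]
opening: 0.488
[-2.000e-02 -9.000e+00 -4.081e+01] -38.96 tilt x [ 0.001 -0.001 -1.   ] 5.7 [ 461.1 -319.   264.1] q [-0.72  0.15  0.24  1.67 -0.    1.3 ] F [ 0.3  0.4 -1.2] 0.48774996362431655
```

```bash
python3 -m jog '[{"ax":-3.9,"ay":0,"az":0,"dx":0,"dy":0.5,"dz":-4.2,"gripper":132},{"ax":-3.9,"ay":0,"az":0,"dx":0,"dy":0.5,"dz":-4.2,"gripper":132},{"ax":-3.9,"ay":0,"az":0,"dx":0,"dy":0.5,"dz":-4.2,"gripper":132},{"ax":-3.9,"ay":0,"az":0,"dx":0,"dy":0.5,"dz":-4.2,"gripper":132},{"ax":-3.9,"ay":0,"az":0,"dx":0,"dy":0.5,"dz":-4.2,"gripper":132},{"ax":-3.9,"ay":0,"az":0,"dx":0,"dy":0.5,"dz":-4.2,"gripper":132},{"ax":-3.9,"ay":0,"az":0,"dx":0,"dy":0.5,"dz":-4.2,"gripper":132},{"ax":-3.9,"ay":0,"az":0,"dx":0,"dy":0.5,"dz":-4.2,"gripper":132},{"ax":-3.9,"ay":0,"az":0,"dx":0,"dy":0.5,"dz":-4.2,"gripper":132},{"ax":-3.9,"ay":0,"az":0,"dx":0,"dy":0.5,"dz":-4.2,"gripper":132}]';python3 p.py 558.8 87.3 264 13
```

```text
t: 6.7
tool_pos: [568.7, 83.4, 260.8]
ee_rot: [-1.754, 1.567, -3.094]
wrist_force: [0.8, -0.4, -0.8]
opening: 0.487
[-0.32 -0.88 -0.61] 0.2 tilt x [-0.004 -0.    -1.   ] 6.7 [568.7  83.4 260.8] q [ 0.03  0.19  0.28  1.67 -0.    1.37] F [ 0.8 -0.4 -0.8] 0.48666738016950717
```

```bash
python3 -m jog '[{"ax":0,"ay":0,"az":0,"dx":0,"dy":-0.9,"dz":-0.3,"gripper":132},{"ax":0,"ay":0,"az":0,"dx":0,"dy":0,"dz":0,"gripper":132},{"ax":0,"ay":0,"az":0,"dx":2,"dy":0,"dz":0,"gripper":132},{"ax":0,"ay":0,"az":0,"dx":2.5,"dy":0,"dz":0,"gripper":132},{"ax":0,"ay":0,"az":0,"dx":2.4,"dy":0,"dz":0,"gripper":132},{"ax":0,"ay":0,"az":0,"dx":0,"dy":0,"dz":0,"gripper":132},{"ax":0,"ay":0,"az":0,"dx":0,"dy":0,"dz":0,"gripper":132}]';python3 p.py 558.8 87.3 190 13
python3 - <<'E'
from h import *
from bench import imaging
o=[]
for n in("scene","top"):
    d=imaging.get_image(n); pickle.dump(d,open(n+"2.pkl","wb"))
    u,v=proj(d,[558.8,87.3,85]).astype(int); print(n,u-40,v-40)
    o.append(cv2.resize(cv2.convertScaleAbs(d["color"][v-40:v+40,u-40:u+40],alpha=1.5),(400,400),interpolation=cv2.INTER_CUBIC))
cv2.imwrite("pics/a2.png",np.hstack(o))
E
```

```text
t: 7.4
tool_pos: [559.5, 81.3, 193.4]
ee_rot: [-1.631, 1.568, -2.976]
wrist_force: [-0.1, 0.0, -0.9]
opening: 0.486
[ 0.34  0.07 -0.6 ] -0.08 tilt x [-0.002 -0.    -1.   ] 7.4 [559.5  81.3 193.4] q [ 0.03  0.15  0.11  1.53 -0.    1.37] F [-0.1  0.  -0.9] 0.4857709731815722
scene 304 137
top 205 152
```

View pics/a2.png

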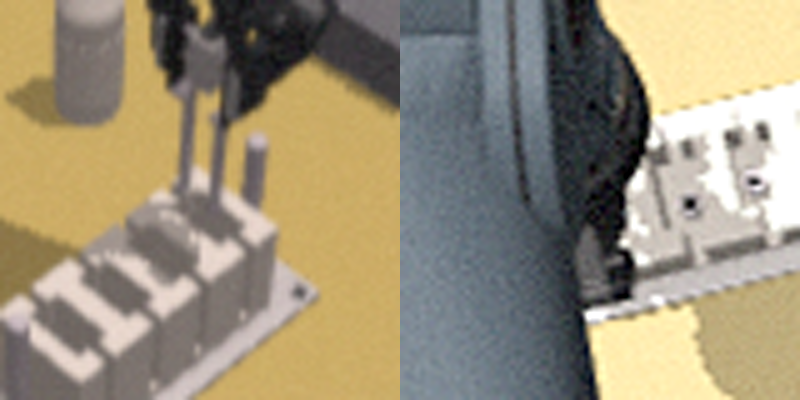

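```bash
python3 - <<'E'
from h import *
S=pickle.load(open("scene2.pkl","rb"));T=pickle.load(open("top2.pkl","rb"))
def fr(c,yaw,p):
    a=np.radians(yaw);return [c[0]+p[0]*np.cos(a)-p[1]*np.sin(a),c[1]+p[0]*np.sin(a)+p[1]*np.cos(a),p[2]]
im=np.hstack([cv2.resize(cv2.convertScaleAbs(S["color"][v:v+50,u:u+50],alpha=1.5),(600,600),interpolation=cv2.INTER_CUBIC) for u,v in[(325,150)]])
cp=lambda X:tuple(int(q) for q in((proj(S,X)-[325,150]+.5)*12))
for sx in(-1,1):
  for w in(-1.5,1.5):
    for y in(-4,4):
      cv2.circle(im,cp(fr((559.5,81.3),13,[sx*(11+w),y,89.3-8+8-0])),3,(0,0,255),-1)
for x in(-19,19):
  for y in(43,65): cv2.circle(im,cp(fr((570.2,34.9),12.9,[x,y,75])),4,(255,0,0),-1)
for x in(-32,32): cv2.circle(im,cp(fr((570.2,34.9),12.9,[x,76,75])),4,(0,200,0),-1)
cv2.circle(im,cp(fr((570.2,34.9),12.9,[0,90,110])),4,(255,0,255),-1)
cv2.imwrite("pics/a3.png",im)
E
```

```text
(no output)
```

View pics/a3.png

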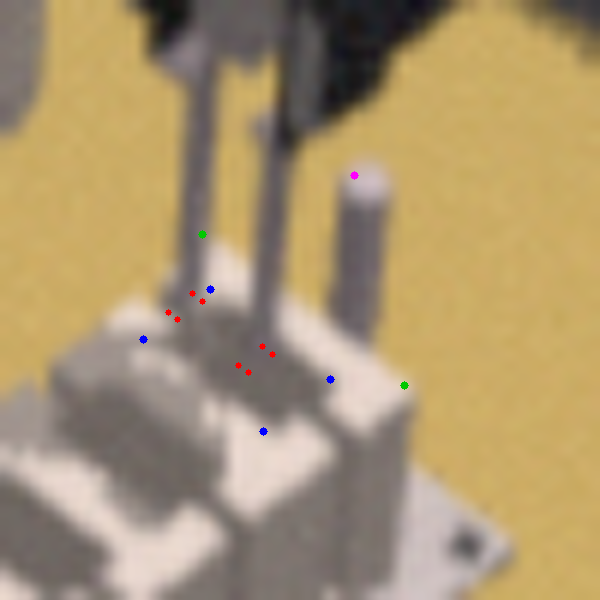

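```bash
python3 - <<'E'
from h import *
T=pickle.load(open("top.pkl","rb"));
def fr(p,c=(570.2,34.9),yaw=12.9):
    a=np.radians(yaw);return [c[0]+p[0]*np.cos(a)-p[1]*np.sin(a),c[1]+p[0]*np.sin(a)+p[1]*np.cos(a),p[2]]
im=cv2.resize(T["color"][175:213,230:268],(608,608),interpolation=cv2.INTER_NEAREST)
im=cv2.resize(im,(600,600))
cp=lambda X:tuple(int(q) for q in((proj(T,X)-[230,175]+.5)*600/38))
for x in(-19,19):
  for y in(43,65): cv2.circle(im,cp(fr([x,y,75])),4,(255,0,0),-1)
for z,c in((45,(0,0,255)),(15,(0,200,0))):
  for x in(-6,6):
    for y in(45,63): cv2.circle(im,cp(fr([x,y,z])),4,c,-1)
cv2.imwrite("pics/a4.png",im)
print(proj(T,fr([0,54,45])),proj(T,fr([10,54,45])))
E
```

```text
[246.85905994 194.46482066] [245.86759044 190.36760824]
```

View pics/a4.png

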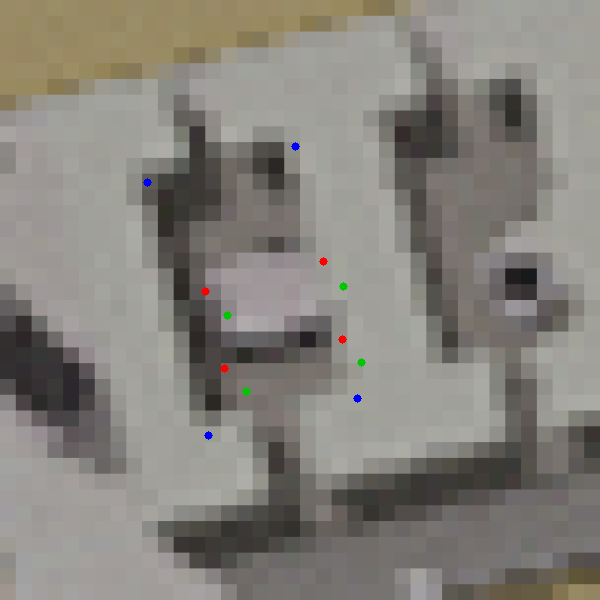

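The pocket and reject are clearly seen. The reject's top face is centred at crop (266,292), about 3.5 mm toward +x from my pocket centre estimate, which puts it at about (562,88.5). I'll move there and descend into the pocket, watching the force.

```bash
python3 p.py 562 88.5 150 13; python3 -m jog '[{"ax":0,"ay":0,"az":0,"dx":0,"dy":0.4,"dz":-0.6,"gripper":130},{"ax":0,"ay":0,"az":0,"dx":0,"dy":0,"dz":0,"gripper":130},{"ax":0,"ay":0,"az":0,"dx":0,"dy":0,"dz":0,"gripper":130}]'; python3 p.py 562 88.5 150 13
```

```text
[ 4.58  0.25 -0.63] -0.03 tilt x [ 0.002 -0.    -1.   ] 7.5 [560.9  81.8 195.8] q [ 0.03  0.15  0.11  1.53 -0.    1.37] F [ 0.3 -0.3 -1.2] 0.4860654893609186
t: 7.8
tool_pos: [563.2, 89.7, 195.3]
ee_rot: [1.316, 1.569, -0.027]
wrist_force: [-0.1, -0.1, -1.3]
opening: 0.487
[ 4.53 -0.15  0.09] 0.08 tilt x [ 0.002 -0.    -1.   ] 7.8 [563.2  89.7 195.3] q [ 0.04  0.16  0.12  1.53 -0.    1.38] F [-0.1 -0.1 -1.3] 0.4870623513165559
```

```bash
python3 -m jog '[{"ax":0,"ay":0,"az":0,"dx":1.5,"dy":-0.1,"dz":0.1,"gripper":130},{"ax":0,"ay":0,"az":0,"dx":1.5,"dy":0,"dz":0,"gripper":130},{"ax":0,"ay":0,"az":0,"dx":1,"dy":0,"dz":0,"gripper":130},{"ax":0,"ay":0,"az":0,"dx":0.4,"dy":0,"dz":0,"gripper":130},{"ax":0,"ay":0,"az":0,"dx":0,"dy":0,"dz":0,"gripper":130}]'; python3 p.py 562 88.5 150 13;  python3 -m jog '[{"ax":0,"ay":0,"az":0,"dx":0.3,"dy":0,"dz":0,"gripper":130},{"ax":0,"ay":0,"az":0,"dx":0.3,"dy":0,"dz":0,"gripper":130},{"ax":0,"ay":0,"az":0,"dx":0.3,"dy":0,"dz":0,"gripper":130},{"ax":0,"ay":0,"az":0,"dx":0,"dy":0,"dz":0,"gripper":130}]'; python3 p.py 562 88.5 124 13
```

```text
t: 8.3
tool_pos: [561.1, 88.1, 149.0]
ee_rot: [-1.762, 1.568, -3.105]
wrist_force: [-0.1, -0.3, -1.1]
opening: 0.488
[-0.1   0.1  -0.01] 0.05 tilt x [-0.002 -0.    -1.   ] 8.3 [561.1  88.1 149. ] q [0.04 0.16 0.03 1.44 0.   1.38] F [-0.1 -0.3 -1.1] 0.4878210582346018
t: 8.7
tool_pos: [561.7, 88.1, 141.0]
ee_rot: [-1.726, 1.57, -3.069]
wrist_force: [-0.4, 0.3, -1.4]
opening: 0.489
[ 1.7   0.04 -0.03] 0.04 tilt x [-0.001 -0.    -1.   ] 8.7 [561.7  88.1 141. ] q [ 0.04  0.16  0.02  1.42 -0.    1.38] F [-0.4  0.3 -1.4] 0.48932819817579815
```

```bash
python3 -m jog '[{"ax":0,"ay":0,"az":0,"dx":0.4,"dy":0,"dz":0,"gripper":130},{"ax":0,"ay":0,"az":0,"dx":0.4,"dy":0,"dz":0,"gripper":130},{"ax":0,"ay":0,"az":0,"dx":0.4,"dy":0,"dz":0,"gripper":130},{"ax":0,"ay":0,"az":0,"dx":0.3,"dy":0,"dz":0,"gripper":130},{"ax":0,"ay":0,"az":0,"dx":0,"dy":0,"dz":0,"gripper":130}]'; python3 p.py 562 88.5 124 13;  python3 -m jog '[{"ax":0,"ay":0,"az":0,"dx":0,"dy":0,"dz":0,"gripper":140},{"ax":0,"ay":0,"az":0,"dx":0,"dy":0,"dz":0,"gripper":146},{"ax":0,"ay":0,"az":0,"dx":0,"dy":0,"dz":0,"gripper":152},{"ax":0,"ay":0,"az":0,"dx":0,"dy":0,"dz":0,"gripper":158},{"ax":0,"ay":0,"az":0,"dx":0,"dy":0,"dz":0,"gripper":164},{"ax":0,"ay":0,"az":0,"dx":0,"dy":0,"dz":0,"gripper":170},{"ax":0,"ay":0,"az":0,"dx":0,"dy":0,"dz":0,"gripper":180},{"ax":0,"ay":0,"az":0,"dx":0,"dy":0,"dz":0,"gripper":180},{"ax":0,"ay":0,"az":0,"dx":0,"dy":0,"dz":0,"gripper":180}]' 40; python3 p.py 562 88.5 124 13
```

```text
t: 9.2
tool_pos: [561.4, 88.1, 125.5]
ee_rot: [-1.747, 1.569, -3.09]
wrist_force: [0.0, -0.1, -1.2]
opening: 0.492
[ 0.15  0.07 -0.02] 0.04 tilt x [-0.001 -0.    -1.   ] 9.2 [561.4  88.1 125.5] q [ 0.04  0.17 -0.01  1.4  -0.    1.38] F [ 0.  -0.1 -1.2] 0.4919367207540656
t: 10.1
tool_pos: [562.2, 88.2, 126.9]
ee_rot: [1.366, 1.57, 0.022]
wrist_force: [0.3, -0.4, 4.0]
opening: 0.369
[ 0.29 -0.01 -0.04] 0.04 tilt x [ 0.001  0.    -1.   ] 10.1 [562.2  88.2 126.9] q [ 0.04  0.17 -0.01  1.4  -0.    1.38] F [ 0.3 -0.4  4. ] 0.3690912865472803
```

```bash
python3 -m jog '[{"ax":0,"ay":0,"az":0,"dx":-0.5,"dy":0,"dz":0,"gripper":185},{"ax":0,"ay":0,"az":0,"dx":-0.5,"dy":0,"dz":0,"gripper":185},{"ax":0,"ay":0,"az":0,"dx":-1,"dy":0,"dz":0,"gripper":185},{"ax":0,"ay":0,"az":0,"dx":-1.5,"dy":0,"dz":0,"gripper":185},{"ax":0,"ay":0,"az":0,"dx":-2,"dy":0,"dz":0,"gripper":185},{"ax":0,"ay":0,"az":0,"dx":-2,"dy":0,"dz":0,"gripper":185},{"ax":0,"ay":0,"az":0,"dx":-2,"dy":0,"dz":0,"gripper":185},{"ax":0,"ay":0,"az":0,"dx":-2,"dy":0,"dz":0,"gripper":185},{"ax":0,"ay":0,"az":0,"dx":0,"dy":0,"dz":0,"gripper":185},{"ax":0,"ay":0,"az":0,"dx":0,"dy":0,"dz":0,"gripper":185}]' ; python3 p.py 434.5 296 240 13
python3 - <<'E'
from h import *
from bench import imaging
d=imaging.get_image("scene"); pickle.dump(d,open("scene3.pkl","wb"))
u,v=(proj(d,[562,88,130])).astype(int); u-=35;v-=35;print(u,v)
a=cv2.resize(cv2.convertScaleAbs(d["color"][v:v+70,u:u+70],alpha=1.5),(400,400),interpolation=cv2.INTER_CUBIC)
T=pickle.load(open("top.pkl","rb"))["color"]
b=cv2.resize(cv2.convertScaleAbs(T[210:290,115:195],alpha=1.5),(400,400),interpolation=cv2.INTER_CUBIC)
cv2.imwrite("pics/a5.png",np.hstack([a,b]))
E
```

```text
t: 11.1
tool_pos: [562.4, 88.2, 242.3]
ee_rot: [1.376, 1.569, 0.033]
wrist_force: [0.2, -0.4, -2.7]
opening: 0.365
[  0.2   -7.77 -23.14] 0.04 tilt x [ 0.002  0.    -1.   ] 11.1 [562.4  88.2 242.3] q [ 0.04  0.16  0.22  1.62 -0.    1.38] F [ 0.2 -0.4 -2.7] 0.36456699906621653
311 131
```

View pics/a5.png

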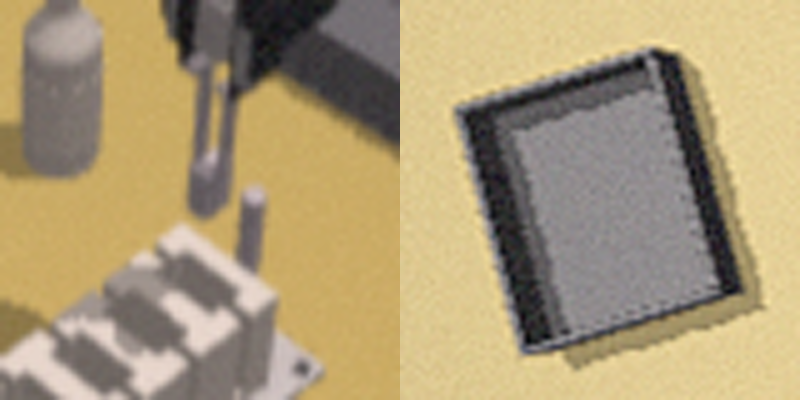

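The scene crop shows the reject gripped between the jaws at (208,185), clear of the magazine and above the post. The bin rim corners are visible in the right crop.

```bash
python3 - <<'E'
from h import *
T=pickle.load(open("top.pkl","rb"))
P=[cast(T,*p,50) for p in[(126.6,231.2),(166,219.6),(183,268.4),(139.4,280.4)]]
print(np.round(P,1),np.mean(P,0))
for i in range(4):
    e=P[(i+1)%4]-P[i];print(np.linalg.norm(e).round(1),np.degrees(np.arctan2(e[1],e[0])).round(1))
E
python3 -m jog '[{"ax":0,"ay":0,"az":0,"dx":0,"dy":-0.8,"dz":-2.3,"gripper":185},{"ax":0,"ay":0,"az":0,"dx":0,"dy":-1,"dz":-3,"gripper":185},{"ax":0,"ay":0,"az":0,"dx":0,"dy":-1,"dz":-3,"gripper":185},{"ax":0,"ay":0,"az":0,"dx":0,"dy":-1,"dz":-3,"gripper":185},{"ax":0,"ay":0,"az":0,"dx":0,"dy":-1,"dz":-3,"gripper":185},{"ax":0,"ay":0,"az":0,"dx":0,"dy":-1,"dz":-3,"gripper":185},{"ax":0,"ay":0,"az":0,"dx":0,"dy":-1,"dz":-3,"gripper":185},{"ax":0,"ay":0,"az":0,"dx":0,"dy":-0.8,"dz":-2.5,"gripper":185},{"ax":0,"ay":0,"az":0,"dx":0,"dy":0,"dz":0,"gripper":185}]'; python3 p.py 434.5 296 242 13
```

```text
[[478.4 363.8]
 [503.  274. ]
 [390.2 234.3]
 [365.7 332.7]] [434.35325262 301.18867188]
93.1 -74.6
119.6 -160.6
101.5 104.0
116.8 15.4
t: 12.05
tool_pos: [433.7, 295.2, 239.6]
ee_rot: [-1.766, 1.567, -3.105]
wrist_force: [0.3, -0.1, -1.7]
opening: 0.368
[-0.24  0.09 -0.06] 0.29 tilt x [-0.004 -0.    -1.   ] 12.05 [433.7 295.2 239.6] q [0.47 0.05 0.09 1.61 0.   1.81] F [ 0.3 -0.1 -1.7] 0.3683321929018298
```

```bash
python3 -m jog '[{"ax":0,"ay":0,"az":0,"dx":2,"dy":0.2,"dz":-0.6,"gripper":185},{"ax":0,"ay":0,"az":0,"dx":2,"dy":0,"dz":0,"gripper":185},{"ax":0,"ay":0,"az":0,"dx":2.5,"dy":0,"dz":0,"gripper":185},{"ax":0,"ay":0,"az":0,"dx":2,"dy":0,"dz":0,"gripper":185},{"ax":0,"ay":0,"az":0,"dx":2,"dy":0,"dz":0,"gripper":185},{"ax":0,"ay":0,"az":0,"dx":1,"dy":0,"dz":0,"gripper":185},{"ax":0,"ay":0,"az":0,"dx":0.4,"dy":0,"dz":0,"gripper":185},{"ax":0,"ay":0,"az":0,"dx":0,"dy":0,"dz":0,"gripper":185},{"ax":0,"ay":0,"az":0,"dx":0,"dy":0,"dz":0,"gripper":185},{"ax":0,"ay":0,"az":0,"dx":0,"dy":0,"dz":0,"gripper":185}]'; python3 p.py 434.5 301 120 13
```

```text
t: 13.05
tool_pos: [437.8, 299.8, 123.7]
ee_rot: [1.803, 1.568, 0.46]
wrist_force: [-0.7, -0.0, -1.6]
opening: 0.367
[ 0.37 -0.3  -0.19] 0.04 tilt x [ 0.002  0.001 -1.   ] 13.05 [437.8 299.8 123.7] q [ 0.47  0.07 -0.12  1.38 -0.    1.82] F [-0.7 -0.  -1.6] 0.3667348514740472
```

```bash
python3 -m jog '[{"ax":0,"ay":0,"az":0,"dx":0.3,"dy":0,"dz":0,"gripper":185},{"ax":0,"ay":0,"az":0,"dx":0,"dy":0,"dz":0,"gripper":185},{"ax":0,"ay":0,"az":0,"dx":0,"dy":0,"dz":0,"gripper":160},{"ax":0,"ay":0,"az":0,"dx":0,"dy":0,"dz":0,"gripper":150},{"ax":0,"ay":0,"az":0,"dx":0,"dy":0,"dz":0,"gripper":142},{"ax":0,"ay":0,"az":0,"dx":0,"dy":0,"dz":0,"gripper":136},{"ax":0,"ay":0,"az":0,"dx":0,"dy":0,"dz":0,"gripper":132},{"ax":0,"ay":0,"az":0,"dx":0,"dy":0,"dz":0,"gripper":132},{"ax":0,"ay":0,"az":0,"dx":0,"dy":0,"dz":0,"gripper":132}]'; python3 p.py 434.5 301 264 13; python3 -m jog '[{"ax":0,"ay":0,"az":0,"dx":-0.5,"dy":0,"dz":0,"gripper":132},{"ax":0,"ay":0,"az":0,"dx":-1,"dy":0,"dz":0,"gripper":132},{"ax":0,"ay":0,"az":0,"dx":-2,"dy":0,"dz":0,"gripper":132},{"ax":0,"ay":0,"az":0,"dx":-2.5,"dy":0,"dz":0,"gripper":132},{"ax":0,"ay":0,"az":0,"dx":-2.5,"dy":0,"dz":0,"gripper":132},{"ax":0,"ay":0,"az":0,"dx":-2.5,"dy":0,"dz":0,"gripper":132},{"ax":0,"ay":0,"az":0,"dx":-2.5,"dy":0,"dz":0,"gripper":132},{"ax":0,"ay":0,"az":0,"dx":-0.5,"dy":0,"dz":0,"gripper":132},{"ax":0,"ay":0,"az":0,"dx":0,"dy":0,"dz":0,"gripper":132}]'; python3 p.py 434.5 301 264 13
python3 - <<'E'
from h import *
from bench import imaging
d=imaging.get_image("scene"); pickle.dump(d,open("scene4.pkl","wb"))
u,v=(proj(d,[434,300,100])).astype(int); u-=50;v-=60;print(u,v)
cv2.imwrite("pics/a6.png",cv2.resize(cv2.convertScaleAbs(d["color"][v:v+100,u:u+100],alpha=1.5),(600,600),interpolation=cv2.INTER_CUBIC))
E
```

```text
t: 13.95
tool_pos: [437.0, 299.4, 119.3]
ee_rot: [2.841, 1.571, 1.498]
wrist_force: [0.0, 0.2, -1.7]
opening: 0.483
[-14.47  -0.2   -0.21] 0.04 tilt x [ 0.  0. -1.] 13.95 [437.  299.4 119.3] q [ 0.47  0.07 -0.13  1.37  0.    1.82] F [ 0.   0.2 -1.7] 0.4830102998465765
t: 14.85
tool_pos: [437.7, 299.8, 261.0]
ee_rot: [1.818, 1.567, 0.475]
wrist_force: [-0.1, 0.2, -1.7]
opening: 0.483
[-0.3  -0.29 -0.19] 0.04 tilt x [ 0.003  0.002 -1.   ] 14.85 [437.7 299.8 261. ] q [0.47 0.06 0.15 1.65 0.   1.82] F [-0.1  0.2 -1.7] 0.48274719509497227
331 58
```

View pics/a6.png

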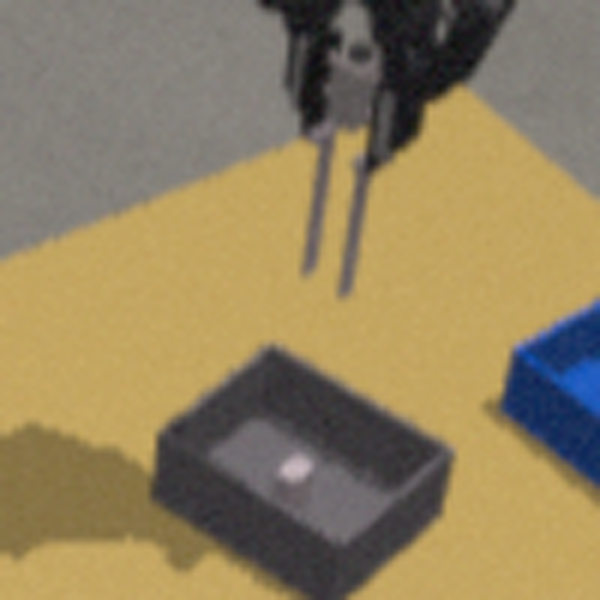

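The reject lies upright in the middle of the bin at (295,475), released, and the tongs are held straight with both jaws parallel. I'll raise and return to the stand.

```bash
python3 - <<'E'
from h import *
S=pickle.load(open("scene4.pkl","rb"))
a=np.radians(13)
for s in(-1,1): print(proj(S,[437.5+s*11*np.cos(a),299.7+s*11*np.sin(a),157.2]), "seen",[(382.3,103.5),(388.5,107)][s>0])
E
python3 -m jog '[{"ax":0,"ay":0,"az":0,"dx":-2,"dy":0,"dz":0,"gripper":132},{"ax":0,"ay":0,"az":0,"dx":-2,"dy":-0.5,"dz":2,"gripper":132},{"ax":0,"ay":0,"az":0,"dx":0,"dy":-1,"dz":4,"gripper":132},{"ax":0,"ay":0,"az":0,"dx":0,"dy":-1,"dz":4.5,"gripper":132},{"ax":0,"ay":0,"az":0,"dx":0,"dy":-1,"dz":4.5,"gripper":132},{"ax":0,"ay":0,"az":0,"dx":0,"dy":-1,"dz":4.5,"gripper":132},{"ax":0,"ay":0,"az":0,"dx":0,"dy":-1,"dz":4.5,"gripper":132},{"ax":0,"ay":0,"az":0,"dx":0,"dy":-1,"dz":4.5,"gripper":132},{"ax":0,"ay":0,"az":0,"dx":0,"dy":-1,"dz":4,"gripper":132},{"ax":0,"ay":0,"az":0,"dx":0,"dy":-0.5,"dz":2,"gripper":132}]'; python3 p.py 460.8 -318.9 264 -26
```

```text
[381.37619242 102.9305613 ] seen (382.3, 103.5)
[387.1842861 106.5823507] seen (388.5, 107)
t: 15.9
tool_pos: [435.8, -57.6, 297.0]
ee_rot: [-1.781, 1.567, -3.127]
wrist_force: [-1.1, 0.6, -0.8]
opening: 0.485
[ 3.29 -3.36 26.04] 38.84 tilt x [-0.004 -0.    -1.   ] 15.9 [435.8 -57.6 297. ] q [-0.28 -0.15  0.01  1.74 -0.    1.06] F [-1.1  0.6 -0.8] 0.4849189292298725
```

```bash
python3 -m jog '[{"ax":4.3,"ay":0,"az":0,"dx":0.3,"dy":0.6,"dz":2.9,"gripper":132},{"ax":4.3,"ay":0,"az":0,"dx":0.3,"dy":0.6,"dz":2.9,"gripper":132},{"ax":4.3,"ay":0,"az":0,"dx":0.3,"dy":0.6,"dz":2.9,"gripper":132},{"ax":4.3,"ay":0,"az":0,"dx":0.3,"dy":0.6,"dz":2.9,"gripper":132},{"ax":4.3,"ay":0,"az":0,"dx":0.3,"dy":0.6,"dz":2.9,"gripper":132},{"ax":4.3,"ay":0,"az":0,"dx":0.3,"dy":0.6,"dz":2.9,"gripper":132},{"ax":4.3,"ay":0,"az":0,"dx":0.3,"dy":0.6,"dz":2.9,"gripper":132},{"ax":4.3,"ay":0,"az":0,"dx":0.3,"dy":0.6,"dz":2.9,"gripper":132},{"ax":4.3,"ay":0,"az":0,"dx":0.3,"dy":0.6,"dz":2.9,"gripper":132},{"ax":0,"ay":0,"az":0,"dx":0,"dy":0,"dz":0,"gripper":132}]'; python3 -m jog '[{"ax":0,"ay":0,"az":0,"dx":0,"dy":0,"dz":0,"gripper":132},{"ax":0,"ay":0,"az":0,"dx":0,"dy":0,"dz":0,"gripper":132}]'; python3 p.py 460.8 -318.9 264 -26
```

```text
t: 16.9
tool_pos: [469.5, -316.7, 268.5]
ee_rot: [-1.519, 1.566, 2.741]
wrist_force: [0.1, 0.2, -0.6]
opening: 0.483
t: 17.1
tool_pos: [470.9, -313.1, 271.3]
ee_rot: [-2.018, 1.569, 2.248]
wrist_force: [-1.0, -0.8, -0.7]
opening: 0.478
[ 0.73 -0.66  0.96] 0.4 tilt x [-0.001  0.002 -1.   ] 17.1 [ 470.9 -313.1  271.3] q [-0.71  0.17  0.28  1.69  0.    1.31] F [-1.  -0.8 -0.7] 0.4776889165646117
```

Correct, then average several readings before the fine fit (readings scatter by about 1 mm).

```bash
python3 -m jog '[{"ax":0.4,"ay":0,"az":0,"dx":3,"dy":-0.6,"dz":0.9,"gripper":132},{"ax":0,"ay":0,"az":0,"dx":1.8,"dy":0,"dz":0,"gripper":132},{"ax":0,"ay":0,"az":0,"dx":0,"dy":0,"dz":0,"gripper":132},{"ax":0,"ay":0,"az":0,"dx":0,"dy":0,"dz":0,"gripper":132}]'; for i in 1 2 3; do python3 -m jog '[{"ax":0,"ay":0,"az":0,"dx":0,"dy":0,"dz":0,"gripper":132}]' >/dev/null;  python3 p.py 460.8 -318.9 210 -26; done
python3 - <<'E'
from h import *
from bench import imaging
ims=[]
for n in("scene","top"):
    d=imaging.get_image(n); pickle.dump(d,open(n+"5.pkl","wb"))
    u,v=(proj(d,[461,-319,100])).astype(int); u-=25;v-=25;print(u,v)
    ims.append(cv2.resize(cv2.convertScaleAbs(d["color"][v:v+50,u:u+50],alpha=1.7),(400,400),interpolation=cv2.INTER_CUBIC))
cv2.imwrite("pics/a7.png",np.hstack(ims))
E
```

```text
t: 17.5
tool_pos: [462.0, -318.5, 224.4]
ee_rot: [-2.162, 1.57, 2.098]
wrist_force: [-0.2, -0.0, -0.1]
opening: 0.481
[ 1.6  -0.19  0.04] 0.0 tilt x [ 0.002 -0.002 -1.   ] 17.6 [ 462.7 -319.4  226. ] q [-0.72  0.14  0.16  1.59  0.    1.3 ] F [ 0.3  0.1 -1.2] 0.48198581837231197
[ 1.61 -0.21  0.01] -0.01 tilt x [ 0.002 -0.002 -1.   ] 17.7 [ 462.7 -319.7  226.1] q [-0.72  0.14  0.16  1.59  0.    1.3 ] F [-0.1  0.1 -1.3] 0.48381695243053624
[ 1.56 -0.19 -0.01] -0.04 tilt x [ 0.002 -0.001 -1.   ] 17.8 [ 462.4 -319.8  225.6] q [-0.72  0.14  0.16  1.59  0.    1.3 ] F [ 0.3  0.  -0.9] 0.48418165631773225
165 185
401 205
```

View pics/a7.png

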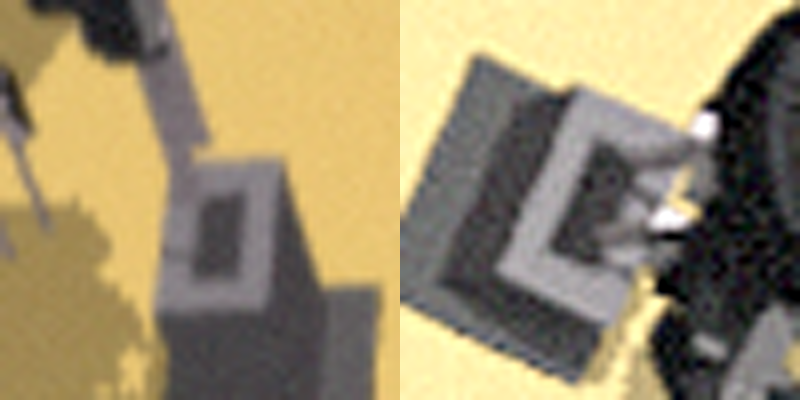

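The slot is clearly visible (left crop (218,235), right (610,200)), with the jaws above it. By the readings I'm about 2 mm off the pick pose, so I'll correct that and lower slowly.

```bash
python3 -m jog '[{"ax":0,"ay":0,"az":0,"dx":1,"dy":-0.2,"dz":0,"gripper":132},{"ax":0,"ay":0,"az":0,"dx":1,"dy":0,"dz":0,"gripper":132},{"ax":0,"ay":0,"az":0,"dx":0,"dy":0,"dz":0,"gripper":132},{"ax":0,"ay":0,"az":0,"dx":0.5,"dy":0,"dz":0,"gripper":132},{"ax":0,"ay":0,"az":0,"dx":0.5,"dy":0,"dz":0,"gripper":132},{"ax":0,"ay":0,"az":0,"dx":0.5,"dy":0,"dz":0,"gripper":132},{"ax":0,"ay":0,"az":0,"dx":0.5,"dy":0,"dz":0,"gripper":132},{"ax":0,"ay":0,"az":0,"dx":0,"dy":0,"dz":0,"gripper":132}]'; python3 p.py 460.9 -318.9 114.5 -26
```

```text
t: 18.7
tool_pos: [459.6, -318.3, 183.2]
ee_rot: [-1.832, 1.569, 2.425]
wrist_force: [-0.1, 0.0, -1.0]
opening: 0.483
[ 6.87  0.15 -0.  ] -0.06 tilt x [-0.001  0.001 -1.   ] 18.7 [ 459.6 -318.3  183.2] q [-0.73  0.13  0.07  1.51 -0.    1.3 ] F [-0.1  0.  -1. ] 0.48277146734680176
```

```bash
python3 -m jog '[{"ax":0,"ay":0,"az":0,"dx":1,"dy":0.1,"dz":0,"gripper":132},{"ax":0,"ay":0,"az":0,"dx":1.2,"dy":0,"dz":0,"gripper":132},{"ax":0,"ay":0,"az":0,"dx":1.2,"dy":0,"dz":0,"gripper":132},{"ax":0,"ay":0,"az":0,"dx":1.2,"dy":0,"dz":0,"gripper":132},{"ax":0,"ay":0,"az":0,"dx":1,"dy":0,"dz":0,"gripper":132},{"ax":0,"ay":0,"az":0,"dx":0.8,"dy":0,"dz":0,"gripper":132},{"ax":0,"ay":0,"az":0,"dx":0,"dy":0,"dz":0,"gripper":132},{"ax":0,"ay":0,"az":0,"dx":0,"dy":0,"dz":0,"gripper":132}]'; python3 p.py 460.9 -318.9 114.5 -26
```

```text
t: 19.5
tool_pos: [460.9, -319.1, 120.3]
ee_rot: [-1.749, 1.571, 2.508]
wrist_force: [0.1, -0.3, -0.6]
opening: 0.483
[ 0.58 -0.01 -0.02] -0.06 tilt x [-0.  0. -1.] 19.5 [ 460.9 -319.1  120.3] q [-0.73  0.15 -0.04  1.38 -0.    1.3 ] F [ 0.1 -0.3 -0.6] 0.48250356801724376
```

```bash
python3 -m jog '[{"ax":0,"ay":0,"az":0,"dx":0.3,"dy":0,"dz":0,"gripper":132},{"ax":0,"ay":0,"az":0,"dx":0.2,"dy":0,"dz":0,"gripper":132},{"ax":0,"ay":0,"az":0,"dx":0,"dy":0,"dz":0,"gripper":132}]'; python3 p.py 460.9 -318.9 114.5 -26;python3 -m jog '[{"ax":0,"ay":0,"az":0,"dx":0.1,"dy":0,"dz":0,"gripper":132},{"ax":0,"ay":0,"az":0,"dx":0.1,"dy":0,"dz":0,"gripper":132},{"ax":0,"ay":0,"az":0,"dx":0,"dy":0,"dz":0,"gripper":132}]'; python3 p.py 460.9 -318.9 114.5 -26
```

```text
t: 19.8
tool_pos: [461.0, -319.1, 115.3]
ee_rot: [0.834, 1.571, -1.191]
wrist_force: [-0.2, 0.7, -1.4]
opening: 0.484
[ 0.08 -0.02 -0.02] -0.06 tilt x [ 0. -0. -1.] 19.8 [ 461.  -319.1  115.3] q [-0.73  0.15 -0.05  1.37 -0.    1.3 ] F [-0.2  0.7 -1.4] 0.4837707861575382
t: 20.1
tool_pos: [461.1, -319.3, 114.2]
ee_rot: [1.272, 1.57, -0.754]
wrist_force: [-1.5, 1.4, 2.6]
opening: 0.483
[-0.03 -0.04 -0.02] -0.06 tilt x [ 0.001 -0.001 -1.   ] 20.1 [ 461.1 -319.3  114.2] q [-0.73  0.15 -0.05  1.37 -0.    1.3 ] F [-1.5  1.4  2.6] 0.4834839134502485
```

Contact with the rim: Fz changed from -1.4 N to +2.6 N at the original height. I'll open gently and retreat upward.

```bash
python3 -m jog '[{"ax":0,"ay":0,"az":0,"dx":0,"dy":0,"dz":0,"gripper":126},{"ax":0,"ay":0,"az":0,"dx":0,"dy":0,"dz":0,"gripper":120},{"ax":0,"ay":0,"az":0,"dx":0,"dy":0,"dz":0,"gripper":105},{"ax":0,"ay":0,"az":0,"dx":0,"dy":0,"dz":0,"gripper":50},{"ax":0,"ay":0,"az":0,"dx":0,"dy":0,"dz":0,"gripper":0},{"ax":0,"ay":0,"az":0,"dx":0,"dy":0,"dz":0,"gripper":0},{"ax":0,"ay":0,"az":0,"dx":0,"dy":0,"dz":0,"gripper":0},{"ax":0,"ay":0,"az":0,"dx":-0.5,"dy":0,"dz":0,"gripper":0},{"ax":0,"ay":0,"az":0,"dx":-2,"dy":0,"dz":0,"gripper":0},{"ax":0,"ay":0,"az":0,"dx":-3,"dy":0,"dz":0,"gripper":0}]'; python3 -m jog '[{"ax":0,"ay":0,"az":0,"dx":-4,"dy":0,"dz":0,"gripper":0},{"ax":0,"ay":0,"az":0,"dx":-4,"dy":0,"dz":0,"gripper":0},{"ax":0,"ay":0,"az":0,"dx":-3,"dy":0,"dz":-4,"gripper":0},{"ax":0,"ay":0,"az":0,"dx":0,"dy":0,"dz":-4,"gripper":0},{"ax":0,"ay":0,"az":0,"dx":0,"dy":0,"dz":-4,"gripper":0},{"ax":0,"ay":0,"az":0,"dx":0,"dy":0,"dz":-4,"gripper":0},{"ax":0,"ay":0,"az":0,"dx":0,"dy":0,"dz":0,"gripper":0},{"ax":0,"ay":0,"az":0,"dx":0,"dy":0,"dz":0,"gripper":0}]'
python3 - <<'E'
from h import *
from bench import imaging
ims=[]
for n,X,w in(("scene",[461,-319,120],25),("top",[461,-319,120],25),("scene",[434,300,30],25),("top",[571,35,60],50)):
    d=imaging.get_image(n)
    u,v=(proj(d,X)).astype(int); c=d["color"][v-w:v+w,u-w:u+w]
    ims.append(cv2.resize(cv2.convertScaleAbs(c,alpha=1.6),(300,300),interpolation=cv2.INTER_CUBIC))
    if X[0]==461: print(n,u-w,v-w)
cv2.imwrite("pics/a8.png",np.vstack([np.hstack(ims[:2]),np.hstack(ims[2:])]))
E
```

```text
t: 21.1
tool_pos: [459.7, -318.0, 166.8]
ee_rot: [-1.842, 1.566, 2.415]
wrist_force: [0.2, 0.6, -0.2]
opening: 1.0
t: 21.9
tool_pos: [531.6, -174.6, 278.7]
ee_rot: [0.715, 1.57, -1.308]
wrist_force: [0.2, -0.4, 0.4]
opening: 0.999
scene 163 181
top 403 205
```

View pics/a8.png

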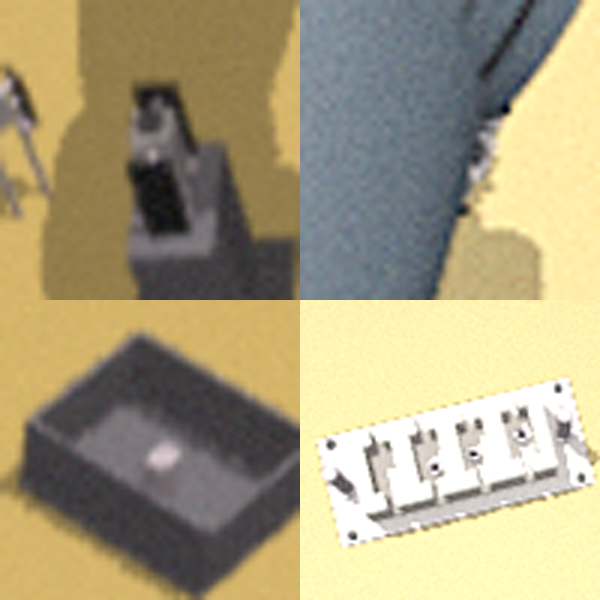

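The tongs hang in the stand with the plates at the rim, the reject is in the bin, three spacers are in their pockets and the fourth pocket is empty. I'll compare the tongs' height with the first image, then hand in.

```bash
python3 - <<'E'
from h import *
from bench import imaging,manip
b=imaging.get_image("scene")["color"]; a=pickle.load(open("scene.pkl","rb"))["color"]
for i in(a,b):
    g=cv2.cvtColor(i,cv2.COLOR_BGR2GRAY)[190:225,180:202]; ys,xs=np.nonzero(g<28); print(len(xs),xs.mean()+180,ys.mean()+190,ys.min()+190,ys.max()+190)
ok=abs(ys.min()+190-np.nonzero(cv2.cvtColor(a,cv2.COLOR_BGR2GRAY)[190:225,180:202]<28)[0].min()-190)<=1
print(ok,manip.observe()["wrist_force"].round(1))
if ok: print(manip.job_done())
E
```

```text
75 189.08 212.88 197 219
86 189.22093023255815 210.86046511627907 196 219
True [0.1 1.3 0.3]
the job is handed in; nothing more can be done
None
```

The job is handed in: the reject is in the bin, released, and the tongs are back upright in their stand. It took about 22 s of the 64 s allowed. The hand-in gave no verdict, so the points below are my own checks.

- **Reject:** I gripped it with the tongs down in its pocket, lifted it clear, lowered it into the bin and only then let it go. The last picture shows it near the middle of the bin floor.
- **Spacers:** The same picture shows the three round spacers still in their pockets and the fourth pocket empty.
- **Tongs:** They went back in at the height they were picked up from, and the wrist force showed them meeting the stand's rim. Compared with the first image, the dark plate edges moved by 1 pixel at the top and 0 at the bottom. The centre of the dark area shifted 2 pixels up, which I put down to the arm's shadow but did not confirm.
- **Limits of the checks:**
  - The top camera's view of the stand was hidden by the arm in the last picture, so the tongs' seating was checked only from the scene camera.
  - While squeezing the reject, the gripper read about 31 mm over the plates instead of the expected 34 mm. The pictures show the grip held.
  - I did not re-measure the bystander objects. The arm felt no unexpected contact.

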